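# Lay out the optics between lamp and integrating sphere

### The job

Set up the light path on the black breadboard: stand the lens mount on the base plate next to the lamp housing, the iris mount on the base plate next to the integrating sphere, and the round pedestal on the base plate between those two, then set the beam-splitter cube on top of the pedestal. Centre each part on what it stands on, upright, and turn the lens, the iris and the cube squarely to the straight line from lamp to sphere, so that the light would pass through them.

Things in the scene. Friction and masses are not known exactly. Their poses are not given: they have to be found in the camera images.
- lens_mid (a point): Lens mount, loose, 0.25 kg: steel foot 50 x 50 x 8 mm, black upright holder 40 mm wide, 16 thick, arched top 84 mm above the underside, bright lens barrel (33 mm diameter, 36 long) through it 64 mm up. Point: its centre, 42 mm up. Own x = light axis, y = across the width, z up. Grip its sides (40 mm apart) 10 to 64 mm up. Both faces alike: either may face the lamp.
- iris_mid (a point): Iris mount, loose, 0.22 kg: steel foot 50 x 50 x 8 mm, thin black upright plate 44 mm wide, 10 thick, square top 84 mm above the underside, pinhole in a steel disc 64 mm up, no barrel. Point: its centre, 42 mm up. Own x = light axis, y = across the width, z up. Grip its side edges (44 mm apart) 10 to 82 mm up. Both faces alike: either may face the sphere.
- pedestal_mid (a point): Pedestal, loose, 0.35 kg: an upright steel cylinder 48 mm in diameter and 46 mm tall, flat top with a thin dark ring on it. Point: its centre, 23 mm above the underside; z up.
- cube_mid (a point): Beam-splitter cube, loose, 0.12 kg: a black cube of 36 mm with a round glass window in each of its four upright sides and a thin white diagonal line on top. Point: its centre, 18 mm above the underside. Own x and y are square to its sides, z up. Any of its upright sides may face the lamp.
- plate_a: One of three identical bare aluminium base plates, 58 x 58 x 5 mm, fixed in a row on the black breadboard (12 mm thick), about 0.1 m apart, between lamp and sphere. Which of them is next to the lamp differs from start to start. Origin: centre of its underside; its top is 5 mm higher, 17 mm above the table. Own x runs along the row.
- plate_b: Another of the three base plates, as plate_a.
- plate_c: Another of the three base plates, as plate_a.
- lamp: Lamp housing, fixed at either end of the breadboard: a grey box with dark cooling fins on top and a round black port on both ends, 96 mm long over the ports, 90 wide, 97 tall. Origin: centre of its underside, on the breadboard, 12 mm above the table. Own x lies along the line from lamp to sphere (either way). The nearest base plate's centre is about 112 mm away.
- detector: Integrating sphere (light detector), fixed at the other end of the breadboard: a white ball 72 mm in diameter on a short post and round foot, a dark port on both ends, 105 mm tall. Origin: centre of its underside, on the breadboard, 12 mm above the table. The nearest base plate's centre is about 112 mm away.
There are look-alikes about, which are no part of the job. Leave any blue or pink look-alike of the part that bears lens_mid alone.

How it is judged:
At the end, for the whole second after the job is handed in: Lens by the lamp, iris by the sphere, pedestal between, each within 12 mm of its plate's centre; cube on the pedestal within 10 mm; lens, iris and cube (any side) within 0.2 rad of the light line; each within 4 mm of its height, tilt under 0.1 rad, released, at rest ((horizontal distance between lens_mid and plate_a below 0.012 m or horizontal distance between lens_mid and plate_b below 0.012 m or horizontal distance between lens_mid and plate_c below 0.012 m) and horizontal distance between lens_mid and lamp below 0.16 m and angle between the x axis of each of lens_mid, iris_mid and the x axis of lamp, either way round below 0.2 rad and height (world z) of lens_mid between 0.055 and 0.063 m and angle between each of lens_mid, iris_mid, pedestal_mid, cube_mid's own z axis and vertical below 0.1 rad and (horizontal distance between iris_mid and plate_a below 0.012 m or horizontal distance between iris_mid and plate_b below 0.012 m or horizontal distance between iris_mid and plate_c below 0.012 m) and horizontal distance between iris_mid and detector below 0.16 m and height (world z) of iris_mid between 0.055 and 0.063 m and (horizontal distance between pedestal_mid and plate_a below 0.012 m or horizontal distance between pedestal_mid and plate_b below 0.012 m or horizontal distance between pedestal_mid and plate_c below 0.012 m) and horizontal distance between pedestal_mid and lamp above 0.16 m and horizontal distance between pedestal_mid and detector above 0.16 m and height (world z) of pedestal_mid between 0.036 and 0.044 m and horizontal distance between cube_mid and pedestal_mid below 0.01 m and height (world z) of cube_mid between 0.077 and 0.085 m and (angle between the x axis of cube_mid and the x axis of lamp, either way round below 0.2 rad or angle between the y axis of cube_mid and the x axis of lamp, either way round below 0.2 rad) and linear speed of each of lens, iris, pedestal, cube below 0.01 m/s and angular speed of each of lens, iris, pedestal, cube below 0.1 rad/s); the robot touches nothing.
It also fails if it takes over 112 s, if anything falls off the work surface, if the arm or the gripper's body presses on something with over 40 N, if the wrist force passes 120 N, or if a joint passes its speed limit or range.

### The arm

A 6-joint arm with a two-finger parallel gripper is mounted at the origin on the work surface. World frame = base frame: x ahead of the robot, y to its left, z up, the work surface at z = 0. Lengths are in m, angles in rad, forces in N, time in s.
With the tool pointing down it reaches from about 0.3 to 0.75 m from the base axis. Payload 8.5 kg.
Tool frame: the origin (TCP) lies midway between the tips of the shut fingers; the grasp point (between the pads) lies 19 mm behind it; z points along the fingers, y is the direction in which the jaws open and shut (so a half turn about z gives the same grasp; the last joint's range is limited). The gripper opens to 85 mm and grips with 20 to 120 N. Pads are 22 mm wide; open, the fingers measure 114 mm over their backs; the gripper's body (76 mm by 85 mm) begins 54 mm behind the grasp point. The pads swing forward as they close: fully open they stand 13 mm farther back than shut.
Start: joints at [-1.561, 0.381, 1.297, -0, 1.464, -0.215], TCP at [0.123, -0.536, 0.231] pointing down, gripper open.
Joint ranges: [-3.11, 3.11], [-0.89, 2.33], [0.22, 2.48], [-1.42, 4.56], [0.17, 2.85], [-2.88, 2.88]. Speed limits (rad/s): [2.39, 2.39, 3.14, 3.14, 3.14, 3.14].

### API

Orientations are given as [roll, pitch, yaw] about the fixed x, y, z axes, in that order (R = Rz(yaw) Ry(pitch) Rx(roll)).
In Python, from cell import arm, grab_frame, camera_model gives the robot as it stands. Calls block until the motion is done:
- arm.goto(position, orientation): joint-space move of the TCP to a pose.
- arm.move_straight(position, rotation=None, max_speed=0.15): straight line of the TCP; rotation=None keeps the orientation; max_speed is the mean speed in m/s.
- arm.set_joints(angles): joint-space move.
- arm.gripper_to(opening, newtons=None): opening from 0.0 (shut) to 1.0 (fully open); newtons is the grip in N (None keeps the last); returns when the fingers have stopped.
- arm.pause(seconds).
- arm.inverse_kinematics(position, orientation): joint angles nearest the present ones, or None.
- arm.get_obs(): the state.
- grab_frame(name): name is "scene" or "top" or "wrist"; returns (picture, depth): 480x640x3 uint8, red, green, blue; 480x640 float32, m along the optical axis (not along the pixel's ray), 0 where there is no reading.
- camera_model(name): a dict with "fov_y" (degrees; the focal length in pixels is half the picture's height over the tangent of half this angle, whatever the lens; pixels are square), "cx", "cy" (the principal point, pixels), "R" (3x3) and "t" (3): a world point X has camera coordinates R X + t. Camera axes: x right, y down, z forward; pixel columns grow to the right and rows downward; lengths in m; the calibration is good to about 2 mm. The wrist camera is an equidistant fisheye: a pixel r from the principal point sees the ray r / f radians off the axis. A picture is of the moment at which its call begins: read the wrist's pose just before it. camera_model takes no time and is no camera call; for the wrist camera it gives the pose at the moment of the call.
A pose or a line that the arm cannot do raises arm.IKError and nothing moves.
- arm.close_job(): hands the job in, once; it reports no verdict.
The state is a dict: "time_s": time; "q": joint angles; "dq": joint speeds; "tau": joint torques, N m; "tcp_pos": TCP position; "eef_rot": TCP orientation; "ft_force": force on the tool from outside, world axes, zero at the start; "wrist_torque": the same for the moment, N m; "gripper_width": opening from 0.0 (shut) to 1.0 (fully open).
Only numpy, scipy, OpenCV 4.12 (cv2) and the standard library are available. Lean on these libraries where they do the work, as an engineer would, in place of code of your own. Each camera call takes 0.05 s, during which the arm holds its last target.

## Working session

There is one attempt and no reset: what is moved stays moved. The work goes in short steps, each a Python script; the robot and the scene stay as the last script left them, time stands still between calls to the robot, and variables do not carry over. Pictures are saved under pics/ and viewed, and the job is handed in when it is done.

```bash
ls; mkdir -p pics; python3 - <<'E'
from cell import arm, grab_frame, camera_model
import cv2, numpy as np
for n in ["scene","top","wrist"]:
    m=camera_model(n); p,d=grab_frame(n)
    cv2.imwrite(f"pics/{n}0.png",p[:,:,::-1]); np.save(f"pics/{n}0.npy",d)
    print(n,m)
print(arm.get_obs())
E
```

```text
pics
scene {'fov_y': 53.79756156057217, 'cx': 322.74854119081203, 'cy': 245.72209157893934, 'R': array([[-0.3497696 ,  0.93679985,  0.00820162],
       [ 0.60553957,  0.23275081, -0.76101833],
       [-0.71483079, -0.26121467, -0.64867854]]), 't': array([ 0.1803805 , -0.25295877,  1.3704911 ])}
top {'fov_y': 46.21728434602882, 'cx': 314.1690903109254, 'cy': 237.78553715598576, 'R': array([[-0.01271517, -0.99973428, -0.0192273 ],
       [-0.98222177,  0.01608954, -0.18703347],
       [ 0.18729313,  0.01650731, -0.98216536]]), 't': array([5.35847832e-04, 4.82272733e-01, 1.31821062e+00])}
wrist {'fov_y': 65.70646984690485, 'cx': 321.40247990414184, 'cy': 239.16509354193562, 'R': array([[ 0.22283404, -0.97485554, -0.00129088],
       [-0.93936022, -0.21507416,  0.26710576],
       [-0.26066716, -0.05830766, -0.96366636]]), 't': array([-0.54972583, -0.03506589,  0.37919868])}
{'time_s': 0.15, 'q': array([-1.56130353e+00,  3.81047213e-01,  1.29804879e+00, -6.01922491e-06,
        1.46358600e+00, -2.15305928e-01]), 'dq': array([-0.00166152, -0.00159483, -0.00317942,  0.00093609, -0.00021625,
        0.00108162]), 'tau': array([-1.17112118e-04, -4.48626208e+01, -2.31345463e+01, -3.28867927e-04,
        3.74169074e-03, -2.75606754e-05]), 'tcp_pos': array([ 0.12259143, -0.53593523,  0.23086317]), 'eef_rot': array([-3.14052717e+00, -2.26890955e-04,  2.24799251e-01]), 'ft_force': array([-0.38911695, -0.60269945, -0.20699379]), 'wrist_torque': array([ 0.04486981,  0.04276616, -0.02533852]), 'gripper_width': 0.9991531700137324}
```

View pics/scene0.png

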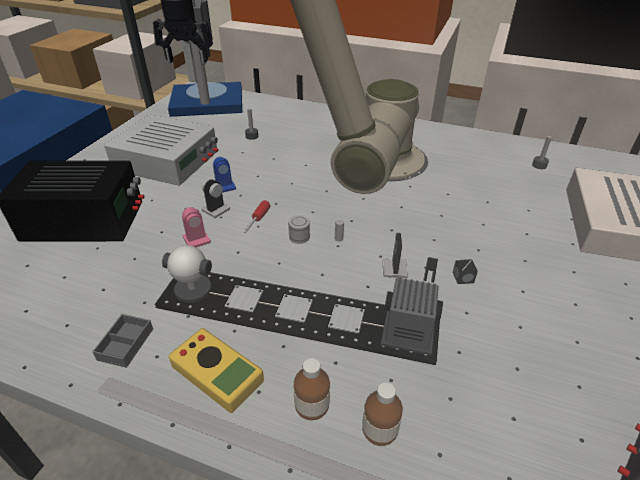

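View pics/top0.png

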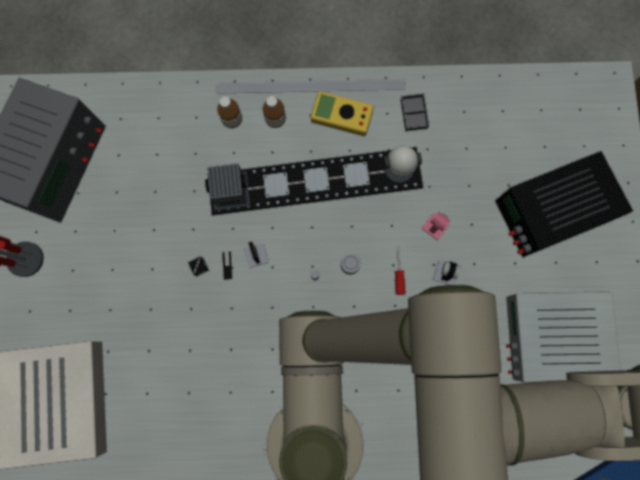

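View pics/wrist0.png

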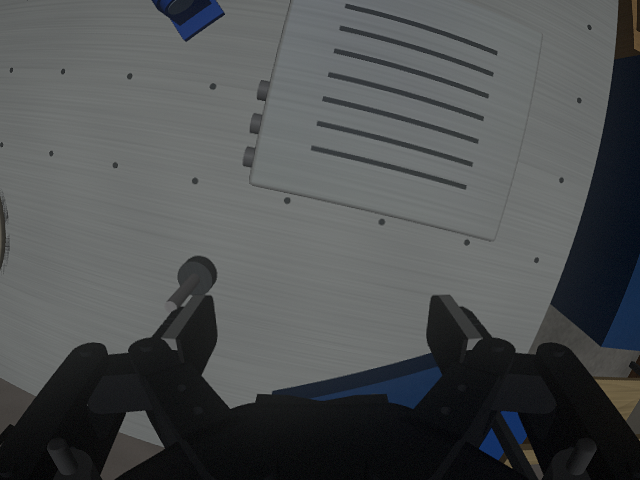

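The scene view shows these candidates, by pixel:
- **Lens:** black (213,195), blue (222,175) and pink (194,225). I want the black one.
- **Iris:** the thin plate at (397,252). The dark object at (431,268) could be mistaken for it.
- **Pedestal:** the wide cylinder at (299,230). The small post at (339,231) could be mistaken for it.
- **Cube:** (464,270).
- **Ends of the board:** lamp at (412,315), sphere at (186,265).

Next I'll check these in close crops.

```bash
cat > h.py <<'E'
from cell import arm, grab_frame, camera_model
import cv2, numpy as np
def snap(n,tag):
    m=camera_model(n); p,d=grab_frame(n)
    cv2.imwrite(f"pics/{tag}.png",p[:,:,::-1]); np.savez(f"pics/{tag}.npz",d=d,p=p,**m); return p,d,m
def load(tag):
    z=np.load(f"pics/{tag}.npz"); return z
def foc(m): return 240/np.tan(np.radians(float(m["fov_y"]))/2)
def ray(m,u,v,fish=False):
    f=foc(m); x=(np.asarray(u,float)-m["cx"])/f; y=(np.asarray(v,float)-m["cy"])/f
    if fish:
        r=np.hypot(x,y)+1e-12; s=np.sin(r)/r; return np.stack([x*s,y*s,np.cos(r)],-1)
    return np.stack([x,y,np.ones_like(x)],-1)
def onplane(m,u,v,z,fish=False):
    d=ray(m,u,v,fish)@m["R"]; c=-m["R"].T@m["t"]
    return c+d*((z-c[2])/d[...,2])[...,None]
def cloud(m,d,fish=False):
    v,u=np.mgrid[0:480,0:640]; r=ray(m,u,v,fish); P=r/r[...,2:]*d[...,None]
    W=(P-m["t"])@m["R"]; W[d<=0]=np.nan; return W
def crop(p,x0,y0,x1,y1,tag,k=5):
    c=cv2.resize(p[y0:y1,x0:x1],None,fx=k,fy=k,interpolation=cv2.INTER_CUBIC)
    cv2.imwrite(f"pics/{tag}.png",c[:,:,::-1])
E
python3 - <<'E'
from h import *
s=cv2.imread("pics/scene0.png")[:,:,::-1]; t=cv2.imread("pics/top0.png")[:,:,::-1]
crop(s,150,140,310,260,"c1",5); crop(s,330,210,490,330,"c2",5); crop(t,180,130,340,250+40,"c3",3); 
crop(t,180,140,300,290,"c3",4);crop(t,290,130,470,290,"c4",4)
for n,px in [("scene",[(213,195),(397,252),(431,268),(464,268),(299,220)]),("top",[(257,253),(227,265),(198,266),(350,262),(446,270),(276,185),(316,180),(356,175),(403,160),(226,183)])]:
    m=camera_model(n); d=np.load(f"pics/{n}0.npy"); W=cloud(m,d)
    for u,v in px: print(n,u,v,W[v,u].round(3))
E
```

```text
scene 213 195 [ 0.413 -0.316  0.057]
scene 397 252 [0.472 0.142 0.07 ]
scene 431 268 [0.422 0.212 0.006]
scene 464 268 [0.434 0.276 0.038]
scene 299 220 [ 0.417 -0.095  0.046]
top 257 253 [0.449 0.134 0.032]
top 227 265 [0.424 0.211 0.008]
top 198 266 [0.42  0.278 0.03 ]
top 350 262 [ 0.421 -0.092  0.049]
top 446 270 [ 0.395 -0.313  0.079]
top 276 185 [0.625 0.089 0.016]
top 316 180 [ 0.637 -0.012  0.014]
top 356 175 [ 0.649 -0.114  0.012]
top 403 160 [ 0.652 -0.219  0.115]
top 226 183 [0.607 0.2   0.102]
```

```bash
ls pics
```

```text
c1.png
c2.png
c3.png
c4.png
scene0.npy
scene0.png
top0.npy
top0.png
wrist0.npy
wrist0.png
```

View pics/c1.png

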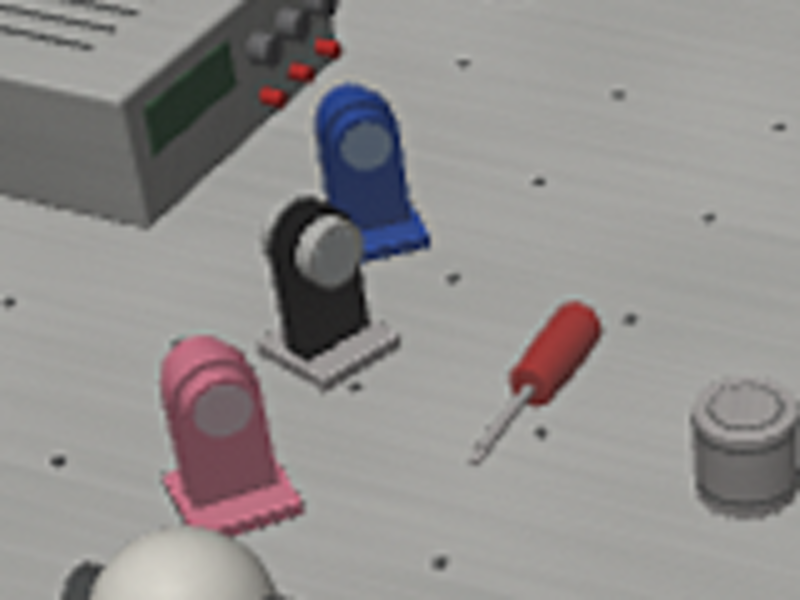

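View pics/c2.png

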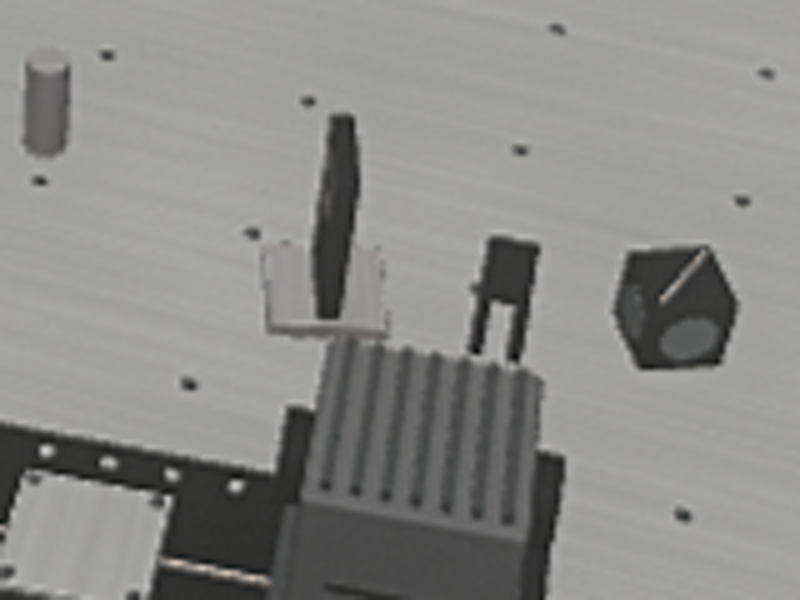

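View pics/c3.png

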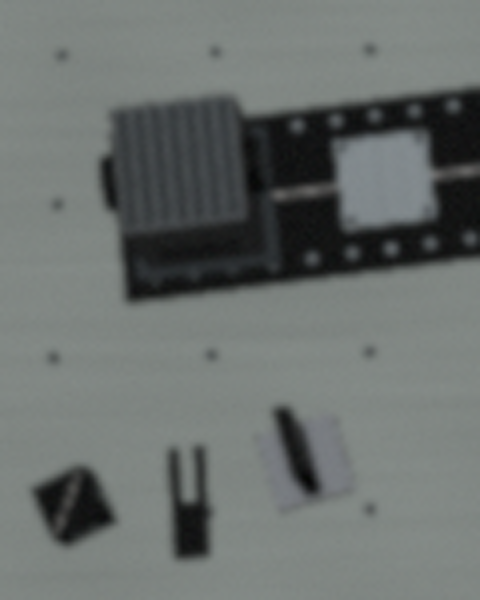

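View pics/c4.png

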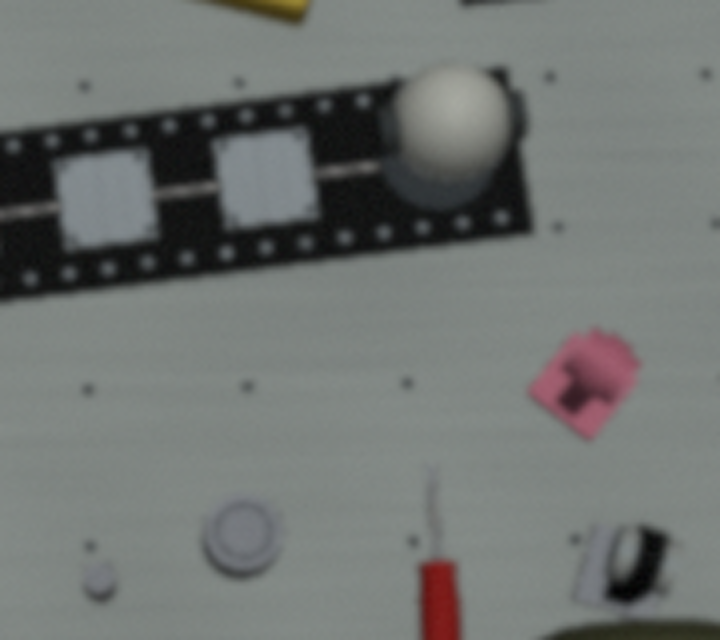

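The crops settle the choices. The lens is the black holder with a bright barrel and steel foot, scene (213,195), between the blue and pink copies. The iris is at scene (397,252), and (431,268) is a flat fork clamp. The pedestal is the wide ringed cylinder, and the cube is at (464,270). Next come rough positions and wrist-camera close-ups.

```bash
python3 - <<'E'
from h import *
from scipy.spatial.transform import Rotation as Ro
m=camera_model("wrist"); o=arm.get_obs(); c=-m["R"].T@m["t"]
Rt=Ro.from_euler("xyz",o["eef_rot"]).as_matrix()
print("cam in tool",Rt.T@(c-o["tcp_pos"]),"fwd in tool",Rt.T@m["R"][2])
t=camera_model("top"); p=cv2.imread("pics/top0.png")
for nm,u,v,z in [("iris foot",256.6,255.5,.008),("cube",198.8,266.3,.036),("ped",350.5,263.3,.046),("lensfoot",445.5,271.5,.008)]:
    print(nm,onplane(t,u,v,z).round(4))
g=p.min(2)
mask=np.zeros_like(g); mask[140:215,250:375]=(g[140:215,250:375]>110)
n,l,s,ce=cv2.connectedComponentsWithStats(mask[:, :])
for i in range(1,n):
    if 300<s[i,4]<900: print(s[i],onplane(t,*ce[i],.017).round(4), cv2.minAreaRect(np.argwhere(l==i)[:,::-1].astype(np.int32)))
E
```

```text
cam in tool [ 0.06743942  0.00029865 -0.14328306] fwd in tool [-2.67367844e-01 -4.00777734e-05  9.63594538e-01]
iris foot [0.447  0.1377 0.008 ]
cube [0.4182 0.2747 0.036 ]
ped [ 0.4184 -0.0929  0.046 ]
lensfoot [ 0.3999 -0.327   0.008 ]
[345 164  23  22 419] [ 0.6494 -0.1137  0.017 ] ((355.89996337890625, 174.3000030517578), (20.647518157958984, 21.49604606628418), 81.8698959350586)
[305 169  23  22 417] [ 0.6378 -0.0126  0.017 ] ((316.16925048828125, 179.35386657714844), (20.589765548706055, 21.83011245727539), 82.87498474121094)
[265 174  23  22 419] [0.6262 0.0894 0.017 ] ((276.0, 184.5), (20.589765548706055, 22.20221710205078), 82.87498474121094)
```

```bash
python3 - <<'E'
from h import *
from math import pi
for tag,x,y,z,yaw in [("wl",.40,-.32,.23,-.6),("wp",.418,-.093,.20,0.),("wi",.447,.138,.23,.3),("wc",.418,.275,.2,.5),("wpl1",.63,.06,.28,pi/2-1.457),("wpl2",.64,-.06,.28,pi/2-1.457)]:
    try: arm.goto([x,y,z],[pi,0,yaw])
    except arm.IKError as e: print(tag,e); continue
    arm.pause(.15)
    snap("wrist",tag); print(tag,arm.get_obs()["time_s"])
E
for t in wl wp wi wc; do :; done; python3 - <<'E'
import cv2,numpy as np
L=[cv2.imread(f"pics/{t}.png") for t in ["wl","wp","wi","wc"]]
L=[cv2.resize(l,(400,300),interpolation=cv2.INTER_AREA) for l in L]
cv2.imwrite("pics/mont.png",np.vstack([np.hstack(L[:2]),np.hstack(L[2:])]))
E
```

```text
wl 1.675
wp 2.7917
wi 3.925
wc 4.75
wpl1 6.1417
wpl2 6.8917
```

View pics/mont.png

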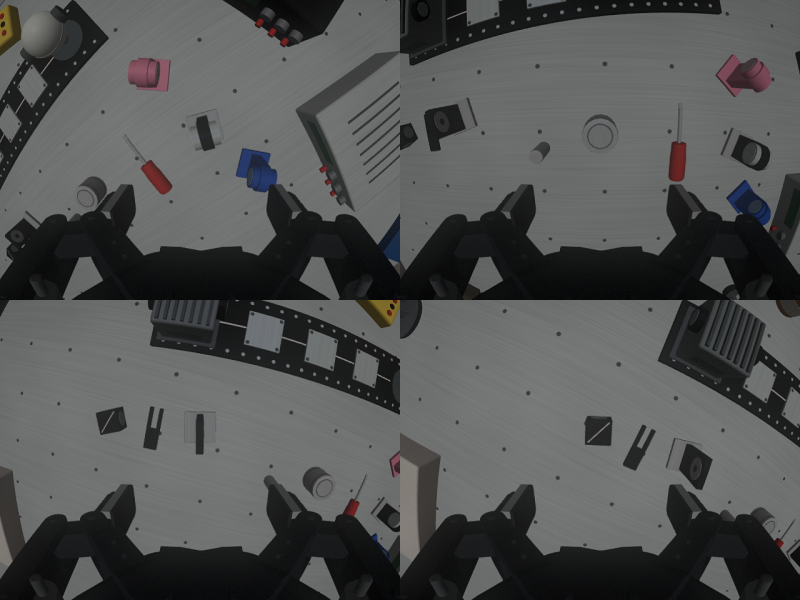

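View pics/wpl1.png

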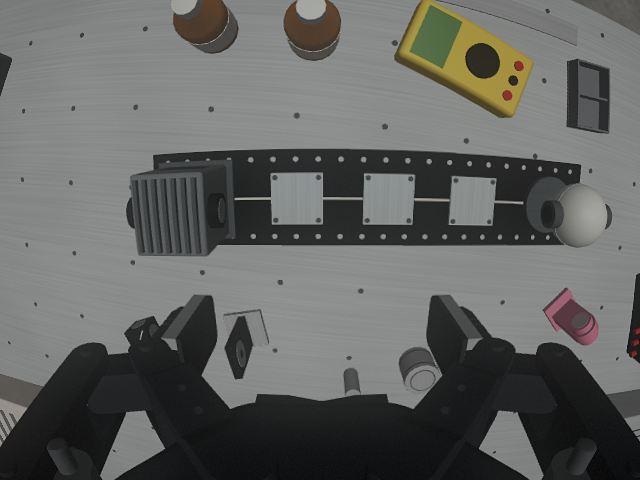

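The wrist views show the lens at wl (328,210), the pedestal at wp (320,213), the iris at wi (320,208) and the cube at wc (317,210). The three plates are at about (297,198), (388,198) and (472,201) in wpl1. I'll crop in closer.

```bash
python3 - <<'E'
from h import *
T=[]
for t,x,y in [("wl",328,210),("wi",320,210),("wp",320,213),("wc",317,210)]:
    p=load(t)["p"]; p=np.clip(p.astype(float)*1.6,0,255).astype(np.uint8)
    c=p[y-50:y+50,x-66:x+67]; c=cv2.resize(c,(399,300),interpolation=cv2.INTER_CUBIC)
    T.append(c)
cv2.imwrite("pics/close.png",np.vstack([np.hstack(T[:2]),np.hstack(T[2:])])[:,:,::-1])
E
```

```text
(no output)
```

View pics/close.png

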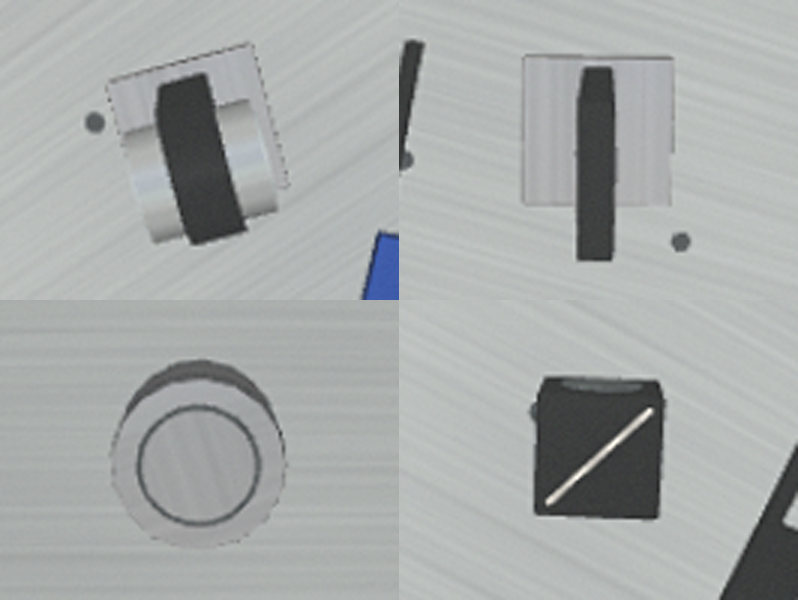

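```bash
python3 - <<'E'
from h import *
def W(tag,pts,off,z):
    m=load(tag); a=np.array(pts,float)/3+np.array(off)-1/3
    return onplane(m,a[:,0],a[:,1],z,True)
def ang(a,b): d=b-a; return np.degrees(np.arctan2(d[1],d[0])), np.linalg.norm(d)*1e3
L=W("wl",[(107,80),(250,43),(288,187)],(262,160),.008)
print("lens",(L[0]+L[2])/2,"light axis",ang(L[0],L[1]),"width",ang(L[1],L[2]))
I=W("wi",[(124,55),(275,57),(124,206),(273,206)],(254,160),.008)
print("iris",I.mean(0),"axis",ang(I[0],I[1]),ang(I[2],I[3]),"width",ang(I[0],I[2]),ang(I[1],I[3]))
# iris top edge ends (z .084): plate top
T=W("wi",[(180,96),(212,96),(178,260),(214,260)],(254,160),.084); print("iris top far/near",T)
P=W("wp",[(198,165),(137,165),(260,165)],(254,163),.046); print("ped",P[0],ang(P[1],P[2]))
C=W("wc",[(149,202),(253,110),(135,213),(259,218)],(251,160),.036); print("cube",(C[0]+C[1])/2,"diag",ang(C[0],C[1]),"edge",ang(C[2],C[3]))
# plates
for tag in ["wpl1","wpl2"]:
    m=load(tag); g=m["p"].min(2).astype(np.uint8)
    crop_=np.zeros_like(g); crop_[165:235,:]=g[165:235,:]>105
    n,l,s,ce=cv2.connectedComponentsWithStats(crop_)
    for i in range(1,n):
        if 1500<s[i,4]<4500:
            yy,xx=np.nonzero(l==i); X=onplane(m,xx,yy,.017,True)
            r=cv2.minAreaRect((X[:,:2]*1e3).astype(np.float32)); print(tag,s[i],r, X.mean(0))
E
```

```text
lens [ 0.39776524 -0.32767567  0.008     ] light axis (np.float64(-109.78665516890543), np.float64(48.58524628257004)) width (np.float64(161.0629433102315), np.float64(50.32846683368217))
iris [0.44960101 0.13864984 0.008     ] axis (np.float64(-73.7425992442906), np.float64(49.58624532509463)) (np.float64(-72.9605596029654), np.float64(50.31989503460233)) width (np.float64(-163.79053245609938), np.float64(51.14803574369517)) (np.float64(-162.96353829176562), np.float64(50.465879615225084))
iris top far/near [[0.47019643 0.14984301 0.084     ]
 [0.47264268 0.14184814 0.084     ]
 [0.42725417 0.13747001 0.084     ]
 [0.4301105  0.12815585 0.084     ]]
ped [ 0.42162398 -0.09322513  0.046     ] (np.float64(-90.15347130190106), np.float64(33.57396093219136))
cube [0.42256961 0.27953072 0.036     ] diag (np.float64(-19.485212292713065), np.float64(39.465949381754484)) edge (np.float64(-63.880766328510546), np.float64(35.37332009348029))
wpl1 [ 449  176   74   50 2084] ((653.1817016601562, -134.68167114257812), (57.13474655151367, 98.03104400634766), 6.366865158081055) [ 0.65145111 -0.11521661  0.017     ]
wpl2 [   0  165   75   70 3277] ((601.39453125, 343.3689880371094), (105.80284881591797, 167.43458557128906), 1.376832365989685) [0.60781734 0.36162224 0.017     ]
wpl2 [ 141  172   77   50 2251] ((625.9987182617188, 108.26084899902344), (56.89527893066406, 97.33132934570312), 6.058858871459961) [0.62800101 0.0893521  0.017     ]
```

```bash
python3 - <<'E'
from h import *
for tag in ["wpl1","wpl2"]:
    m=load(tag); g=m["p"].min(2).astype(np.uint8)
    c=np.zeros_like(g); c[165:235,130:500]=g[165:235,130:500]>105
    c=cv2.morphologyEx(c,cv2.MORPH_OPEN,np.ones((9,9),np.uint8))
    n,l,s,ce=cv2.connectedComponentsWithStats(c)
    for i in range(1,n):
        if 1200<s[i,4]<4500:
            yy,xx=np.nonzero(l==i); X=onplane(m,xx,yy,.017,True)
            r=cv2.minAreaRect((X[:,:2]*1e3).astype(np.float32)); print(tag,s[i],np.round(r[0],1),np.round(r[1],1),r[2], X.mean(0).round(4))
E
```

```text
wpl1 [ 271  173   52   51 2461] [628.   88.8] [56.4 56.9] 6.493018627166748 [0.6282 0.0885 0.017 ]
wpl1 [ 363  174   51   51 2377] [638.9 -13.3] [57.2 57.3] 7.8392720222473145 [ 0.6393 -0.0129  0.017 ]
wpl1 [ 450  177   45   48 1948] [ 651.4 -114.7] [56.2 57.5] 7.25710916519165 [ 0.6512 -0.114   0.017 ]
wpl2 [ 255  170   52   51 2416] [639.9 -13.2] [56.2 57.2] 6.3289384841918945 [ 0.6399 -0.0136  0.017 ]
wpl2 [ 347  171   51   51 2406] [ 650.7 -114.7] [56.7 56.5] 7.428841590881348 [ 0.651  -0.1143  0.017 ]
wpl2 [ 170  173   47   49 2090] [627.8  88.6] [56.6 57.1] 5.44578218460083 [0.628  0.0883 0.017 ]
wpl2 [ 464  175   36   60 1952] [ 657.3 -248.3] [73.7 47.6] 12.6993408203125 [ 0.658  -0.2497  0.017 ]
```

```bash
python3 - <<'E'
from h import *
m=load("wl"); p=m["p"].astype(int); W=cloud(m,m["d"],True)
for nm,mk in [("blue",(p[...,2]>p[...,0]+35)),("pink",(p[...,0]>p[...,1]+30)&(p[...,2]>p[...,1]+5))]:
    v,u=np.mgrid[0:480,0:640]; mk&=(u>180)&(u<450)&(v>80)&(v<320)
    X=W[mk]; X=X[np.isfinite(X[:,0])]; print(nm,len(X),np.nanpercentile(X,[1,50,99],axis=0).round(3))
    c=np.array([.3978,-.3277]); a=np.radians(160.8); e=np.array([np.cos(a),np.sin(a)]); f=np.array([-e[1],e[0]])
    r=X[:,:2]-c; print(" along jaws",np.percentile(r@e,[1,99]).round(3)," across",np.percentile(r@f,[1,99]).round(3))
    s=abs(r@f)<.02
    if s.any(): print("in finger lane: along",(r[s]@e).min(),(r[s]@e).max())
# check depth consistency for lens top
print(W[215,327],W[300,100])
E
```

```text
blue 2264 [[ 0.287 -0.389  0.007]
 [ 0.306 -0.359  0.073]
 [ 0.329 -0.33   0.085]]
 along jaws [0.054 0.099]  across [0.034 0.091]
pink 2559 [[ 0.485 -0.339  0.007]
 [ 0.512 -0.313  0.078]
 [ 0.534 -0.282  0.085]]
 along jaws [-0.124 -0.077]  across [-0.08  -0.028]
[ 0.40256407 -0.32863035  0.08197634] [ 0.46225345 -0.02601878  0.00170147]
```

```bash
cat >> h.py <<'E'
from math import pi
def pick(x,y,z,deg,opening=0.85,N=40,up=0.2):
    r=[pi,0,np.radians(deg)]
    arm.gripper_to(opening)
    arm.goto([x,y,0.16],r); arm.move_straight([x,y,z],max_speed=.12)
    w=arm.gripper_to(0.0,N); o=arm.get_obs(); print("grip w",o["gripper_width"],"F",o["ft_force"].round(1),"t",o["time_s"])
    arm.move_straight([x,y,up],max_speed=.15); o=arm.get_obs(); print("lift w",o["gripper_width"],"F",o["ft_force"].round(1),o["time_s"])
def place(x,y,z,deg,opening=0.85,up=0.2,via=0.2):
    r=[pi,0,np.radians(deg)]
    arm.goto([x,y,via],r); arm.move_straight([x,y,z+.025],max_speed=.12); arm.move_straight([x,y,z],max_speed=.04)
    arm.pause(.2); o=arm.get_obs(); print("down",o["tcp_pos"].round(4),"F",o["ft_force"].round(1))
    arm.gripper_to(opening); arm.pause(.1); arm.move_straight([x,y,up],max_speed=.12); print(arm.get_obs()["time_s"])
E
python3 - <<'E'
from h import *
q=arm.get_obs()["q"]; print(q.round(2))
for a in [(.3978,-.3277,.02,70.7),(.628,.0886,.038,96.5)]:
    print(arm.inverse_kinematics(a[:3],[pi,0,np.radians(a[3])]).round(2))
pick(.3978,-.3277,.02,70.7)
snap("wrist","g1"); snap("scene","g1s")
E
```

```text
[-0.28  0.53  0.91  0.    1.7   1.18]
[-0.92  0.58  1.67  0.    0.89 -0.58]
[-0.05  0.71  1.3  -0.    1.13 -0.16]
grip w 0.4627910924137043 F [-0.1  0.4  5. ] t 10.4417
lift w 0.46446105004089205 F [-0.8 -1.  -1.9] 11.7917
```

View pics/g1.png

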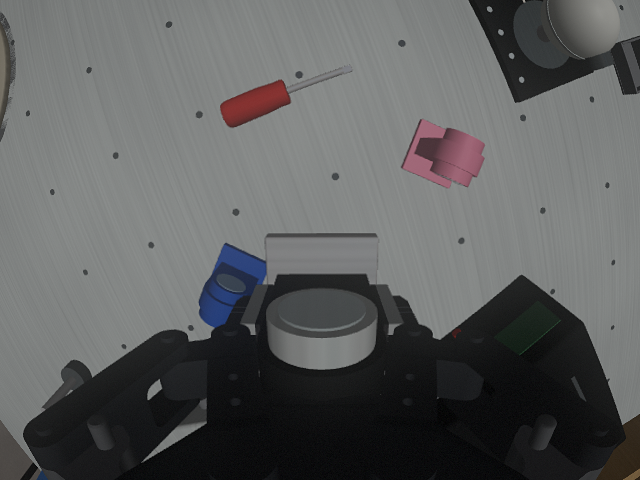

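View pics/g1s.png

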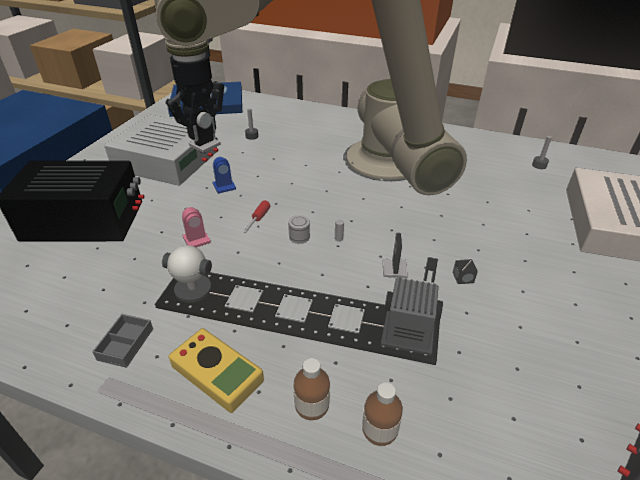

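The black lens is held squarely, and both copies are untouched. I'll place it on the lamp-side plate.

```bash
python3 - <<'E'
from h import *
place(.628,.0886,.0375,96.5)
# next: iris
pick(.4496,.1386,.035,106.6)
snap("wrist","g2"); snap("scene","g2s")
E
```

```text
down [0.6279 0.0886 0.0375] F [-2.5 -0.6  1. ]
17.925
grip w 0.5092032678836629 F [-1.8  0.2  5.1] t 20.4833
lift w 0.5070651991119065 F [ 0.2  0.  -2.8] 21.7333
```

View pics/g2.png

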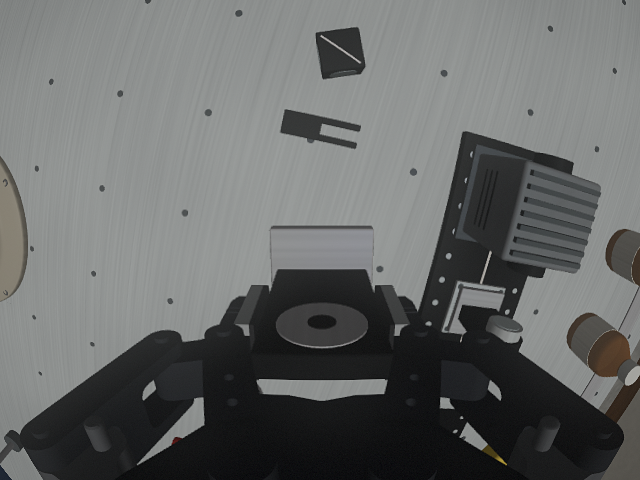

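View pics/g2s.png

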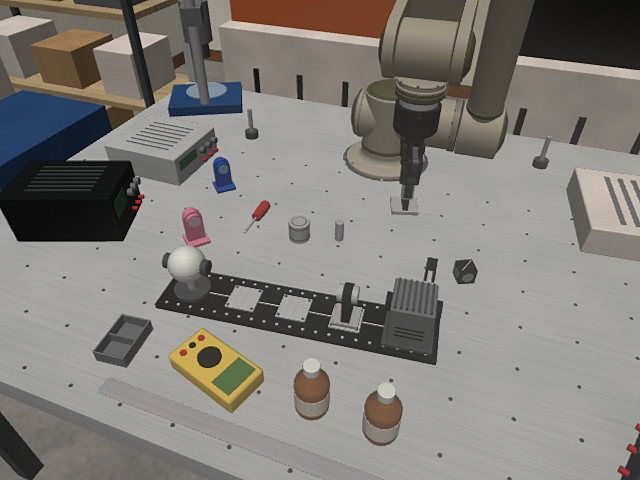

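The lens stands on the lamp-side plate and the iris is held squarely. Next I'll place the iris and then pick the pedestal, with the jaws along x to keep clear of the small post.

```bash
python3 - <<'E'
from h import *
place(.651,-.1144,.0525,96.5)
pick(.4216,-.0932,.007,90)
snap("wrist","g3"); 
place(.6397,-.0133,.0245,96.5,via=.18)
snap("scene","g3s"); snap("wrist","g3w")
E
```

```text
down [ 0.6509 -0.1143  0.0526] F [-4.   1.   3.9]
27.0833
grip w 0.5544855343976919 F [-1.3  0.1  5.9] t 30.0
lift w 0.5542171861736905 F [-0.9  0.7 -4. ] 31.4333
down [ 0.6396 -0.0132  0.0246] F [-4.3 -0.2  3. ]
36.7
```

View pics/g3w.png

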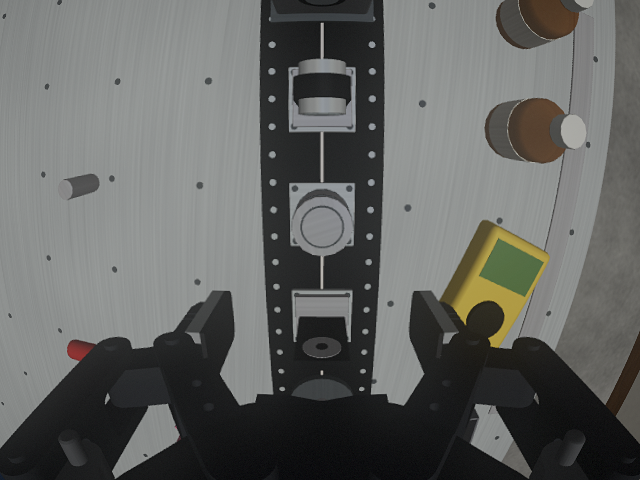

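View pics/g3s.png

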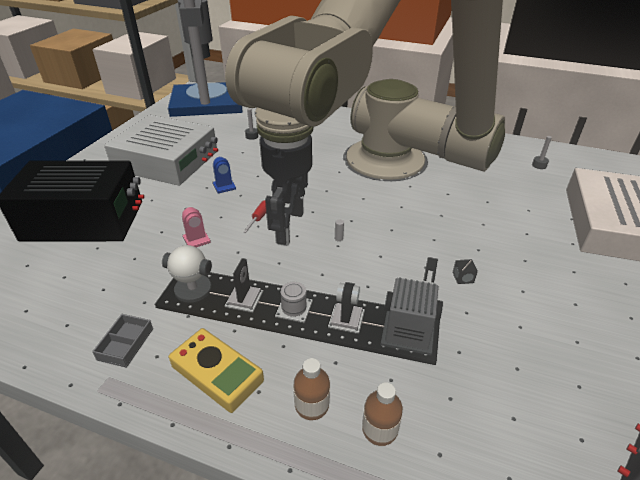

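```bash
python3 - <<'E'
from h import *
p=load("g3w")["p"]; p=np.clip(p.astype(float)*1.5,0,255).astype(np.uint8)
crop(p,260,50,390,150,"k1",3); crop(p,260,170,390,270,"k2",3); crop(p,260,270,390,370,"k3",3)
a=cv2.imread("pics/k1.png");b=cv2.imread("pics/k2.png");c=cv2.imread("pics/k3.png")
cv2.imwrite("pics/k.png",np.vstack([np.hstack([a,b]),np.hstack([c,c*0])]))
E
```

```text
(no output)
```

View pics/k.png

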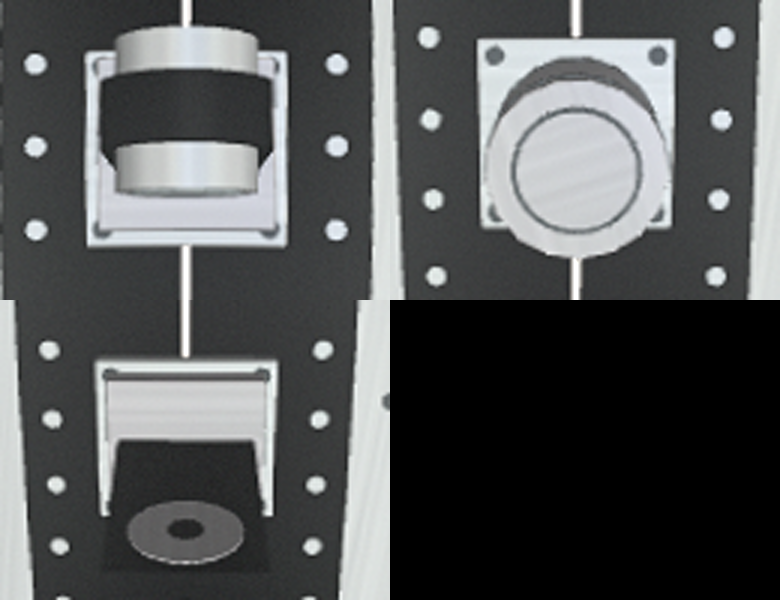

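```bash
python3 - <<'E'
from h import *
m=load("g3w")
def W(pts,off,z):
    a=np.array(pts,float)/3+np.array(off)-1/3
    return onplane(m,a[:,0],a[:,1],z,True)
e=np.array([.1132,-.9936,0]) # lamp->sphere
P=W([(187,171)],(260,170),.063)[0]; C=W([(87,38),(285,38),(281,228),(91,228)],(260,170),.017).mean(0)
print("ped",P,"plate",C)
f=W([(185,230)],(260,50),.025)[0]; g=W([(186,246)],(260,50),.017)[0]; print("lens margin near edge mm (want 4)",(g-f)@e*1e3)
f=W([(97,230),(275,230)],(260,50),.025); g=W([(87,246),(288,246)],(260,50),.017)
print("lens lateral",(f.mean(0)-g.mean(0))*1e3)
f=W([(186,76)],(260,270),.025)[0]; g=W([(186,60)],(260,270),.017)[0]; print("iris margin far edge (want 4)",(f-g)@e*1e3)
E
```

```text
ped [ 0.63960889 -0.01339115  0.063     ] plate [ 0.63933866 -0.01333053  0.017     ]
lens margin near edge mm (want 4) 4.412205490001118
lens lateral [-0.9255945   4.28482067  8.        ]
iris margin far edge (want 4) 1.9924151763546938
```

All three are within about 2 mm of their plate centres. The cube is next.

```bash
python3 - <<'E'
from h import *
pick(.4226,.2795,.003,115.8)
snap("wrist","g4")
place(.6395,-.0133,.0665,96.5,via=.22,up=.24,opening=.8)
snap("wrist","g4w")
arm.goto([.45,-.01,.30],[pi,0,np.radians(6.5)])
arm.pause(.2); snap("wrist","g4x"); snap("scene","g4s"); snap("top","g4t"); print(arm.get_obs()["time_s"])
s=load("g4s")["p"]; crop(s,150,220,450,370,"g4c",2.6)
E
```

```text
grip w 0.41697048697916944 F [-0.4 -0.8  4.4] t 40.2667
lift w 0.4155782241687975 F [ 0.1 -1.  -1.9] 41.7333
down [ 0.6395 -0.0133  0.0664] F [-1.5 -0.3  0.5]
47.4667
49.2
```

View pics/g4w.png

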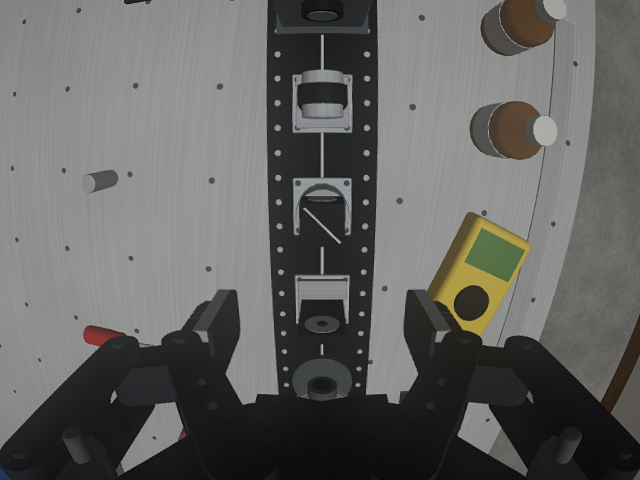

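View pics/g4x.png

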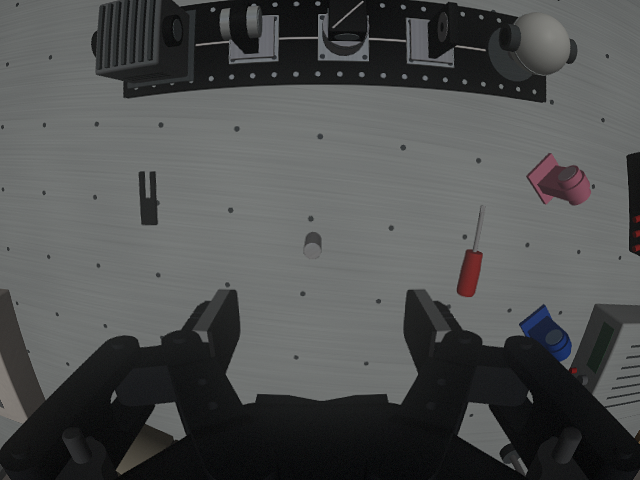

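```bash
python3 - <<'E'
from h import *
s=load("g4s")["p"]; crop(s,150,220,450,370,"g4c",2)
E
```

```text
(no output)
```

View pics/g4c.png

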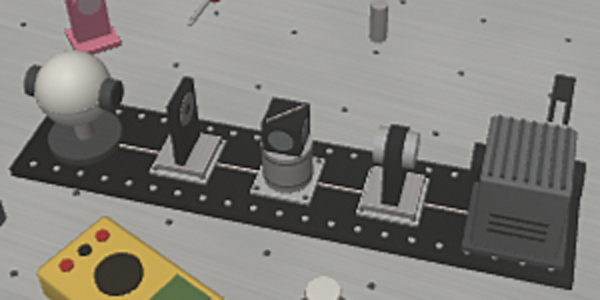

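All four parts stand in line. In g4w the cube's diagonal runs from (305,208) to (341,243). I'll check its centre and angle before handing in.

```bash
python3 - <<'E'
from h import *
m=load("g4w"); a=onplane(m,np.array([304.5,341]),np.array([208,243.]),.099,True); d=a[1]-a[0]
print(a.mean(0),np.degrees(np.arctan2(d[1],d[0]))-45,np.linalg.norm(d))
p=m["p"]; p=np.clip(p.astype(float)*1.8,0,255).astype(np.uint8); crop(p,270,170,375,255,"kk",6)
E
```

```text
[ 0.64017908 -0.01347031  0.099     ] -83.06625234105191 0.040275478134784354
```

View pics/kk.png

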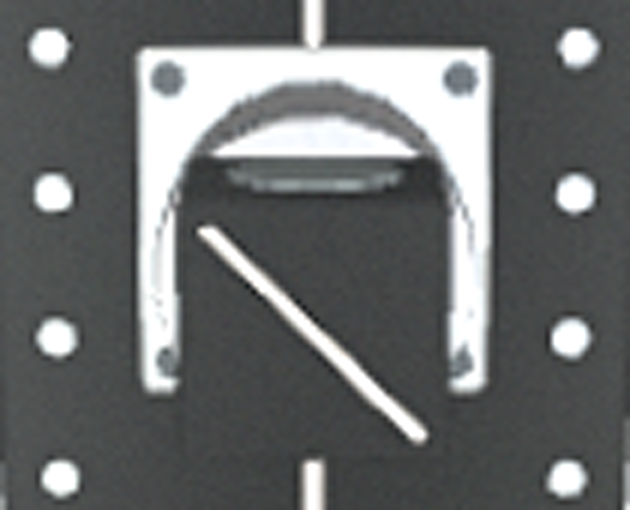

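The cube is within 1 mm of the pedestal's centre and within 1° of the light line (-83.1° against -83.5°), so I'm handing the job in.

```bash
python3 -c "
from cell import arm
arm.close_job(); print('done')"
```

```text
the job is handed in; nothing more can be done
done
```

The light path is set up and the job is handed in, at about 49 s of the 112 s allowed; the hand-in itself gives no verdict. The black lens stands on the lamp-side plate, the iris on the sphere-side plate and the pedestal on the middle plate, with the cube on top. The blue and pink copies, the fork clamp and the small post were left alone.

My last checks, from wrist-camera images:

| Part | Off centre | Angle to light line |
|---|---|---|
| Lens | about 0.5 mm along the row; 1 mm across | set by the gripper |
| Iris | about 2 mm along the row; across not measured | set by the gripper |
| Pedestal | about 0.3 mm | not needed (round) |
| Cube | under 1 mm | within 1° |

I did not measure the lens and iris angles separately after placing. The flat jaws held them and turned them to the light line, and they look square in the pictures. All parts looked upright and clear of the gripper at the end. The only disagreement was between cameras: the top and wrist cameras differed by about 2 mm on plate positions. I used the wrist camera for both picking and placing.

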